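Uncap and zero the bench scale

TASK

Zero the bench scale: lift the dust cap off its weighing pan by the knob and set it down, knob up, flat inside the round cap dish. Then press the scale's long bar key with a fingertip until it feels firm (about 10 N, never more than 25 N) and hold it for about half a second. Press neither of the other two keys and leave the plug gauge, the collet and the tally counter where they are.

Things in the scene. Friction and masses are not known exactly. Their poses are not given: they have to be found in the camera images.
- scale: bench scale, grey plastic, 240 mm deep (x) by 210 mm wide (y), fixed to the bench. Origin: centre of its underside, on the bench top; z up, its front faces its own -x. Flat top 55 mm above the bench (own x -30 to 120 mm); in front of that a panel slopes down at 10 degrees, from 54 to 38 mm above the bench, with a dark display window across its upper part and a row of three raised keys below
- pan (a point): centre of the top face of the round steel weighing pan (88 mm across, its top 12 mm above the housing's flat top). At the start the dust cap stands over it
- cap: loose round black plastic dust cap, 104 mm across, hollow below (wall 3 mm, inside 98 mm across, 17 mm deep), total height 49 mm with its knob, 60 to 130 g. Origin: centre of its lower rim, z up through the knob. At the start its rim stands on the flat top of the scale (origin 55 mm above the bench) round the pan, with some 5 mm of play
- cap_knob (a point): point on the cap's axis, on its upright round knob (24 mm across; it rises from the cap's flat top, 21 mm above the cap's origin, to 49 mm). This point is 36 mm above the cap's origin, 13 mm below the knob's top
- holder: cap dish: shallow round aluminium dish fixed to the bench, 128 mm across outside, 116 mm inside, rim 14 mm high, inner floor 4 mm above the bench. Origin: centre of its underside. A cap lying flat in it has its origin 4 mm above the dish's origin
- key_bar: the scale's long bar key, 54 mm (along the scale's y) by 26 mm, the only oblong one of its three grey keys. These lie 66 mm apart in a row across the panel, in any order, 2.5 mm proud of it. Origin: key centre at the panel's surface. Stiff travel of 2 mm square to the panel (5 N per mm), then rigid; it registers when 5 N has been held for 0.3 s and is damaged above 25 N
- key_bar_top (a point): centre of the bar key's top face, where to press (about 46 mm above the bench)
- key_round: round key of the scale, 26 mm across; not to be pressed. Origin as for the bar key
- key_square: square key of the scale, 26 by 26 mm; not to be pressed. Origin as for the bar key
- plug_gauge: bystander: steel double-ended plug gauge, 15 x 104 x 15 mm, lying loose behind the scale. Origin: centre of its underside
- collet: bystander: loose steel spring collet, 30 mm across, 28 mm high, behind the cap dish. Origin: centre of its underside
- tally: bystander: loose chromed hand tally counter, 52 x 62 x 26 mm, in front of the cap dish. Origin: centre of its underside
There are look-alikes about, which are no part of the job. Of the things shaped like the cap, the black one is meant. Several things look just like the holder: the one meant starts farthest to the robot's left.

How it is judged:
By the outcome, as a careful person would: the job done as asked, in the order asked, and still so for the second after the job is handed in, with the robot touching nothing.
It also fails if it takes over 54 s, if anything falls off the work surface, if the arm or the gripper's body presses on something with over 40 N, if the wrist force passes 120 N, or if a joint passes its speed limit or range.

ROBOT

A 6-joint arm with a two-finger parallel gripper is mounted at the origin on a cart in front of the work surface, level with it; the furniture and walls round the work are solid. World frame = base frame: x ahead of the robot, y to its left, z up, the work surface at z = 0. Lengths are in m, angles in rad, forces in N, time in s.
With the tool pointing down it reaches from about 0.325 to 0.925 m from the base axis. Payload 3.1 kg.
Tool frame: the origin (TCP) lies where the fingers leave the gripper's body, on its centre line; the fingertips stand 73 mm ahead of it and the grasp point (between the pads) lies 54 mm ahead of it; z points along the fingers, y is the line along which they close (so a half turn about z gives the same grasp; the last joint's range is limited). The gripper opens to 85 mm and grips with 20 to 120 N. Pads are 22 mm wide; open, the fingers measure 114 mm over their backs; the gripper's body (76 mm by 85 mm) begins 54 mm behind the grasp point. The pads swing forward as they close: fully open they stand 13 mm farther back than shut.
Start: joints at [-1.432, 0.217, 1.613, -0, 1.311, -0.112], TCP at [0.155, -0.605, 0.304] pointing down, gripper open.
Joint ranges: [-2.75, 2.75], [-0.78, 2.1], [0.31, 2.55], [-1.13, 4.27], [0.13, 2.63], [-2.58, 2.58]. Speed limits (rad/s): [2.79, 2.79, 3.14, 3.14, 3.14, 3.14].

INTERFACE

Orientations are given as a unit quaternion [x, y, z, w].
In Python, from bench import get_state, grab_frame, camera_model, close_job, spot_in gives the robot as it stands.
- The arm moves only by the shell command python3 -m creep 'ROWS'. ROWS is JSON, one flat list of numbers, 7 for each row, row after row: the finger opening in mm, from 0 to 85.4, then the shift along the tool's x, y, z in mm, then the turn, a rotation vector about the tool's x, y, z in degrees. A call has 1 to 5 rows; each row is the pose to reach, as a shift and turn from the pose commanded when the call began, along the tool's axes at that moment; what a row does not reach only later rows make up. A row lasts 1/12 s, in which the tool goes at most 41.7 mm and 7.16 degrees, less where a joint would pass 70% of its speed; a pose out of reach is approached as far as the arm can. A call with a gripper value outside its range is refused whole. The fingers move at their own pace and stop on an object; the grip force is fixed at half the most. Time passes only in rows, so rows that repeat a pose let the fingers close. It gives the time, the measured TCP pose, the force and the opening at its end, in the units of the state.
- get_state(): the state, without advancing time (a new reading comes with each control period).
- grab_frame(name): name is "scene" or "top"; returns the picture (384x512x3 uint8, blue, green, red); there is no depth.
- camera_model(name): a dict with "fov_y" (degrees; the focal length in pixels is half the picture's height over the tangent of half this angle, whatever the lens; pixels are square), "cx", "cy" (the principal point, pixels), "rvec" (rotation vector, rad) and "tvec" (3), from world to camera coordinates, as OpenCV has them. Camera axes: x right, y down, z forward; pixel columns grow to the right and rows downward; lengths in m; the calibration is good to about 2 mm. A picture is of the moment at which its call begins. camera_model takes no time and is no camera call.
- close_job(): hands the job in, once; it reports no verdict.
Trained networks look in the newest picture that a camera, given by its name, has taken for a name from the list of things; names that differ only in an ending like _2 or _b are one class to them, and where a whole thing is asked for, a point or a joint stands for the part that bears it (a point fixed in the world has none). Each returns a list of dicts, best first, with "score" (0 to 1); they miss things now and then, are a little off and sometimes report something else, mostly with a low value. They report only what shows in the picture. A call takes as long as a camera call. They do not tell look-alikes from the thing itself.
- spot_in(camera, name): "rect" ([left, top, right, bottom] as shares, 0 to 1, of the picture: columns of its width, rows of its height, round what is visible of it).
The state is a dict: "time_s": time; "joint_positions": joint angles; "joint_vel": joint speeds; "joint_torque": joint torques, N m; "tool_pos": TCP position; "tool_rot": TCP orientation; "wrist_force": force on the tool from outside, world axes, zero at the start; "wrist_torque": the same for the moment, N m; "finger_gap": opening from 0.0 (shut) to 1.0 (fully open).
Only numpy, scipy, OpenCV 4.12 (cv2) and the standard library are available. Lean on these libraries where they do the work, as an engineer would, in place of code of your own. Each camera call takes 0.05 s, during which the arm holds its last target. There are 200 camera calls.

## Working session

There is one attempt and no reset: what is moved stays moved. The work goes in short steps, Python scripts to look and compute and a shell command to move; the robot and the scene stay as the last step left them, time stands still between calls to the robot, and variables do not carry over. Pictures are saved under pics/ and viewed, on a budget of 10 in all, crops included, one or two more only if the job needs it, and the job is handed in when it is done.

```bash
ls; mkdir -p pics; python3 - <<'E'
from bench import *
import cv2,numpy as np
s=get_state();print(s)
for c in("scene","top"):
    f=grab_frame(c);cv2.imwrite(f"pics/{c}0.png",f);m=camera_model(c);print(c,m)
    R=cv2.Rodrigues(np.array(m["rvec"]))[0];print(-R.T@np.array(m["tvec"]))
    for n in("scale","cap","holder","key_bar","key_round","key_square","tally","collet","plug_gauge"):
        print(c,n,[(round(d["score"],2),[round(v*(512,384)[i%2]) for i,v in enumerate(d["rect"])]) for d in spot_in(c,n)])
E
```

```text
pics
{'time_s': 0.0, 'joint_positions': array([-1.43220815e+00,  2.17746030e-01,  1.61493822e+00,  1.36877161e-05,
        1.31131863e+00, -1.12198387e-01]), 'joint_vel': array([-3.90271440e-04, -3.49444501e-04, -5.43178731e-04,  1.79501069e-03,
        8.42898666e-05, -6.98666824e-04]), 'joint_torque': array([-1.18015396e-03, -3.96847236e+01, -3.03855014e+01, -4.04473840e-04,
        9.71574074e-03,  1.66439577e-05]), 'tool_pos': array([ 0.15503891, -0.60479467,  0.30257099]), 'tool_rot': array([ 9.92148059e-01,  1.25063094e-01, -9.28877200e-06, -1.20509185e-03]), 'wrist_force': array([ 0.68370406,  0.20467928, -0.90963363]), 'wrist_torque': array([ 0.06435295, -0.06314751,  0.01210596]), 'finger_gap': 1.00382137392448}
scene {'fov_y': 47.42165561714975, 'cx': 258.45375784845606, 'cy': 190.9683369652312, 'rvec': array([ 0.9019507 , -2.31690521,  1.29200576]), 'tvec': array([0.41743018, 0.27722032, 0.79925665])}
[-0.04036205  0.67948382  0.65313313]
scene scale [(0.83, [142, 202, 280, 303])]
scene cap [(0.91, [170, 215, 216, 249]), (0.66, [216, 184, 254, 211])]
scene holder [(0.7, [2
[... 426 characters left out ...]
y': 57.86020688123049, 'cx': 261.1215799732433, 'cy': 187.80748885477078, 'rvec': array([ 2.21670154, -2.21345125,  0.07829717]), 'tvec': array([-0.03280125,  0.58490441,  1.01321753])}
[ 0.54288061 -0.00155796  1.03685923]
top scale [(0.93, [139, 149, 234, 255]), (0.66, [165, 143, 202, 155])]
top cap [(0.89, [242, 146, 275, 181]), (0.77, [158, 167, 200, 206])]
top holder [(0.84, [308, 179, 353, 224]), (0.57, [336, 126, 385, 166])]
top key_bar [(0.72, [208, 220, 227, 235])]
top key_round [(0.53, [189, 231, 200, 237])]
top key_square [(0.57, [190, 229, 200, 237]), (0.52, [167, 237, 181, 247])]
top tally [(0.76, [323, 236, 345, 254])]
top collet []
top plug_gauge [(0.52, [165, 144, 201, 154])]
```

```bash
python3 - <<'E'
import cv2
a=cv2.imread("pics/top0.png");cv2.imwrite("pics/v1.png",cv2.resize(a[110:290,120:400],None,fx=2.85,fy=2.85,interpolation=cv2.INTER_CUBIC))
a=cv2.imread("pics/scene0.png");cv2.imwrite("pics/v2.png",cv2.resize(a,(800,600),interpolation=cv2.INTER_CUBIC))
E
```

```text
(no output)
```

View pics/v1.png

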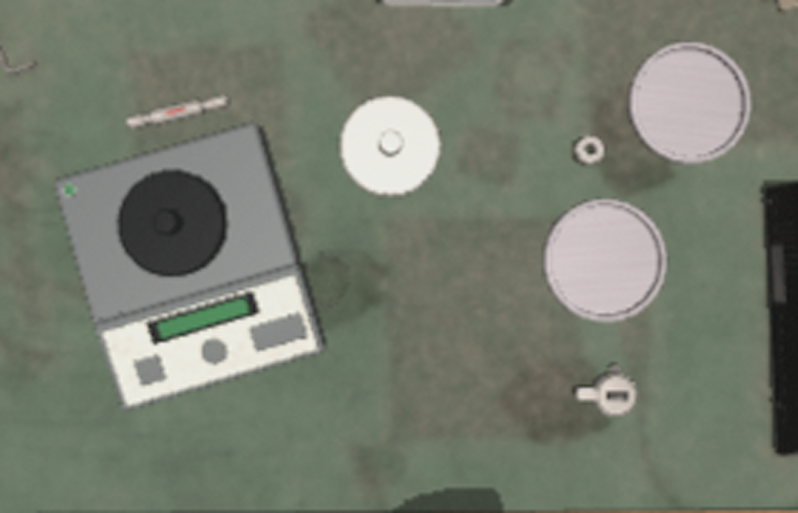

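View pics/v2.png

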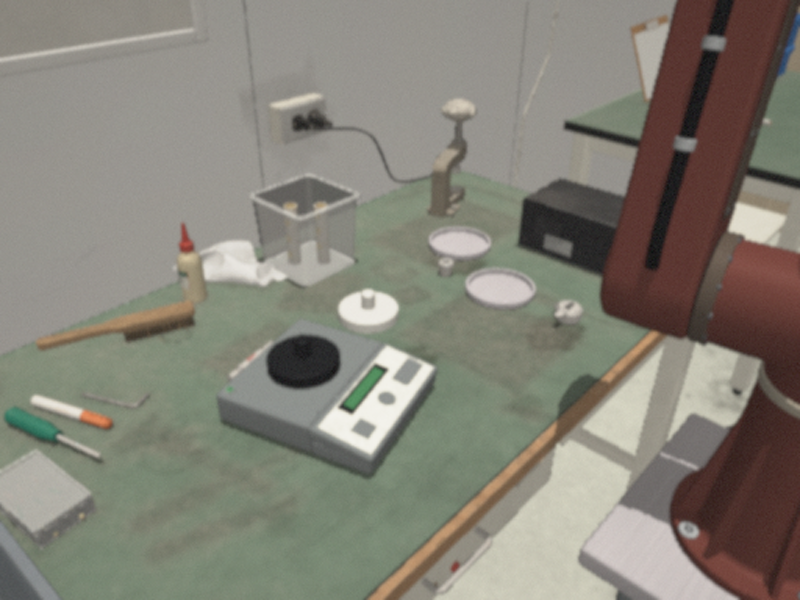

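Top view crop (2.85×, offset 120,110): black cap at about (172,223) on the scale, bar key at (278,332), round key at (214,350), square key at (150,370). There are two dishes, at (605,260) and (690,103). The left one, between collet and tally, is the one meant. The white cap at (390,145) is a look-alike. The scene view agrees.

```bash
cat > h.py <<'E'
import numpy as np,cv2
from bench import *
from scipy.spatial.transform import Rotation as Ro
def plane(cam,uv,z):
    m=camera_model(cam);f=192/np.tan(np.radians(m["fov_y"]/2));R=cv2.Rodrigues(np.array(m["rvec"]))[0]
    C=-R.T@np.array(m["tvec"]);d=R.T@np.array([(uv[0]-m["cx"])/f,(uv[1]-m["cy"])/f,1]);return C+d*(z-C[2])/d[2]
def proj(cam,p):
    m=camera_model(cam);f=192/np.tan(np.radians(m["fov_y"]/2))
    K=np.array([[f,0,m["cx"]],[0,f,m["cy"]],[0,0,1.]]);return cv2.projectPoints(np.array([p],float),m["rvec"],m["tvec"],K,None)[0].ravel()
def togo(p,tip=0.054,yaw=None):
    """shift in tool axes (mm) taking the point `tip` ahead of TCP to p"""
    s=get_state();R=Ro.from_quat(s["tool_rot"]);g=s["tool_pos"]+R.apply([0,0,tip]);return np.round(R.inv().apply(np.array(p)-g)*1000,1)
E
python3 - <<'E'
from h import *
a=cv2.imread("pics/top0.png");g=cv2.cvtColor(a,cv2.COLOR_BGR2GRAY);o=np.array([120,110])
def blobs(mask,amin,amax):
    for c in cv2.findContours(mask.astype(np.uint8),cv2.RETR_LIST,cv2.CHAIN_APPROX_NONE)[0]:
        r=cv2.minAreaRect(c)
        if amin<cv2.contourArea(c)<amax: yield c,r
P=lambda u,v:np.array([u,v])/2.85+o-.3
roi=np.zeros_like(g,bool);roi[160:215,150:205]=1
for c,r in blobs((g<70)&roi,500,3000):
    (x,y),(w,h),_=cv2.fitEllipse(c);q=plane("top",(x,y),.076);print("cap",x,y,w,h,q,"diam",w*(1.037-.076)/347)
roi[:]=0;roi[172:232,300:362]=1
hsv=cv2.cvtColor(a,cv2.COLOR_BGR2HSV)
for c,r in blobs((g>120)&roi,500,3000):
    (x,y),(w,h),_=cv2.fitEllipse(c);q=plane("top",(x,y),.012);print("dish",x,y,w,h,q,"diam",w*(1.037-.012)/347)
print("knobtop",plane("top",P(166,221),.104))
b=cv2.resize(a[200:260,150:240],None,fx=6,fy=6,interpolation=cv2.INTER_CUBIC);gb=cv2.cvtColor(b,cv2.COLOR_BGR2GRAY)
for c,r in blobs(gb<175,36*60,36*600):
    u=np.array(r[0])/6-.42+[150,200];box=np.array([plane("top",k/6-.42+[150,200],.046) for k in cv2.boxPoints(r)])
    print("key",u,np.round(r[1],0)/6,plane("top",u,.046), np.linalg.norm(box[1]-box[0]),np.linalg.norm(box[2]-box[1]),np.round(box[:,:2],4).tolist())
# scale corners top housing back: crop (257,125),(57,180); 
k=plane("top",P(257,125),.055),plane("top",P(57,180),.055);print(k)
d=k[0]-k[1];print("yaw of +y",np.degrees(np.arctan2(d[1],d[0])),np.linalg.norm(d))
E
```

```text
cap 180.04705810546875 188.05459594726562 36.11846923828125 36.96575927734375 [0.58119961 0.19302908 0.076     ] diam 0.10002838310659448
dish 332.2421875 201.2744598388672 42.59328079223633 43.84617614746094 [ 0.5454143  -0.24312821  0.012     ] diam 0.12581588706640412
knobtop [0.58223795 0.19295595 0.104     ]
key [172.21761902 239.5387148 ] [9.33333333 9.33333333] [0.43718341 0.21951647 0.046     ] 0.026086535343568047 0.026058690748417584 [[0.4459, 0.2359], [0.4534, 0.2109], [0.4285, 0.2032], [0.421, 0.2281]]
key [217.23000407 225.9633313 ] [ 9.66666667 19.33333333] [0.47514319 0.09334337 0.046     ] 0.054482882927111204 0.027309430679653548 [[0.4811, 0.1233], [0.4955, 0.0707], [0.4691, 0.0634], [0.4549, 0.1159]]
(array([0.67987867, 0.11444918, 0.055     ]), array([0.62448059, 0.31020476, 0.055     ]))
yaw of +y -74.19869115035623 0.20344333850295465
```

```bash
python3 -m creep '[85,28,-30,2,0,0,0, 85,56,-60,5,0,0,0, 85,84,-91,7,0,0,0, 85,112,-121,10,0,0,0, 85,139,-152,12,0,0,0]'
python3 -m creep '[85,28,-30,2,0,0,0, 85,56,-60,5,0,0,0, 85,84,-91,7,0,0,0, 85,112,-121,10,0,0,0, 85,139,-152,12,0,0,0]'
python3 -m creep '[85,28,-30,2,0,0,0, 85,56,-60,5,0,0,0, 85,84,-91,7,0,0,0, 85,112,-121,10,0,0,0, 85,139,-152,12,0,0,0]'
python3 - <<'E'
from h import *
s=get_state();print(s["tool_pos"],s["tool_rot"],s["joint_positions"],s["wrist_force"])
print(togo((.5815,.193,.19)))
E
```

```text
time_s: 1.42
tool_pos: [0.2526, -0.422, 0.2917]
tool_rot: [0.992, 0.125, 0.0, 0.0]
wrist_force: [0.5, 0.1, 0.2]
finger_gap: 0.995
time_s: 1.83
tool_pos: [0.3495, -0.2402, 0.2801]
tool_rot: [0.992, 0.125, 0.0, 0.0]
wrist_force: [0.7, -0.8, -0.3]
finger_gap: 0.994
time_s: 2.25
tool_pos: [0.4466, -0.0582, 0.2682]
tool_rot: [0.992, 0.125, 0.001, 0.0]
wrist_force: [1.4, 0.5, -0.5]
finger_gap: 0.993
[ 0.44660268 -0.0582268   0.26820368] [9.92137797e-01 1.25148191e-01 6.35052117e-04 3.43972724e-04] [-2.85637883e-01 -1.33015654e-01  2.04561531e+00 -1.30671139e-04
  1.22755380e+00  1.03424788e+00] [ 1.40713597  0.48977888 -0.541404  ]
[ 193.  -209.9   24.3]
```

```bash
python3 -m creep '[85,28,-30,4,0,0,0, 85,56,-60,8,0,0,0, 85,84,-91,12,0,0,0, 85,112,-121,16,0,0,0, 85,139,-150,20,0,0,-1.6]'
python3 -m creep '[85,28,-30,2,0,0,0, 85,53,-58,4,0,0,0, 85,53,-58,4,0,0,0, 85,53,-58,4,0,0,0, 85,53,-58,4,0,0,0]'
python3 - <<'E'
from h import *
print(togo((.5815,.193,.19)))
for c in("top","scene"):
    f=grab_frame(c)
    u=[int(v) for v in (proj(c,(.5815,.193,.1)))]
    cv2.imwrite(f"pics/{c}1.png",f); print(u)
    for n in("cap","cap_knob"): print(c,n,[(round(d["score"],2),[round(v*(512,384)[i%2],1) for i,v in enumerate(d["rect"])]) for d in spot_in(c,n)])
a=cv2.imread("pics/scene1.png")
for p,col in (((.5815,.193,.104),(0,0,255)),((.5815,.193,.076),(255,0,255))):
    cv2.drawMarker(a,tuple(int(round(v)) for v in proj("scene",p)),col,cv2.MARKER_CROSS,5,1)
t=np.linspace(0,2*np.pi,60)
for z in(.055,.073): cv2.polylines(a,[np.array([proj("scene",(.5815+.052*np.cos(k),.193+.052*np.sin(k),z)) for k in t]).round().astype(int)],True,(0,255,255),1)
for z in(.014,): cv2.polylines(a,[np.array([proj("scene",(.5454+.064*np.cos(k),-.243+.064*np.sin(k),z)) for k in t]).round().astype(int)],True,(0,255,255),1)
cv2.imwrite("pics/v3.png",cv2.resize(a[130:310,130:390],None,fx=3,fy=3,interpolation=cv2.INTER_CUBIC))
E
```

```text
time_s: 2.67
tool_pos: [0.5441, 0.1219, 0.248]
tool_rot: [0.99, 0.139, 0.0, 0.0]
wrist_force: [-0.1, -0.7, -0.1]
finger_gap: 1.0
time_s: 3.08
tool_pos: [0.578, 0.1898, 0.2436]
tool_rot: [0.99, 0.139, -0.001, 0.0]
wrist_force: [-0.0, -0.1, -0.5]
finger_gap: 0.999
[ 4.3 -2.2 -0.5]
[178, 187]
top cap [(0.95, [237.4, 146.3, 273.3, 177.6]), (0.8, [171.4, 171.5, 200.8, 206.9]), (0.54, [146.3, 150.7, 236.2, 247.8])]
top cap_knob [(0.85, [174.5, 167.3, 202.7, 207.8]), (0.62, [240.4, 143.0, 278.7, 178.6]), (0.18, [149.8, 149.6, 232.1, 248.7])]
[193, 216]
scene cap [(0.91, [215.3, 182.6, 253.2, 211.1]), (0.68, [171.6, 211.5, 217.0, 250.5])]
scene cap_knob [(0.9, [168.4, 213.7, 215.9, 250.1]), (0.72, [216.2, 185.6, 255.2, 214.2])]
```

View pics/v3.png

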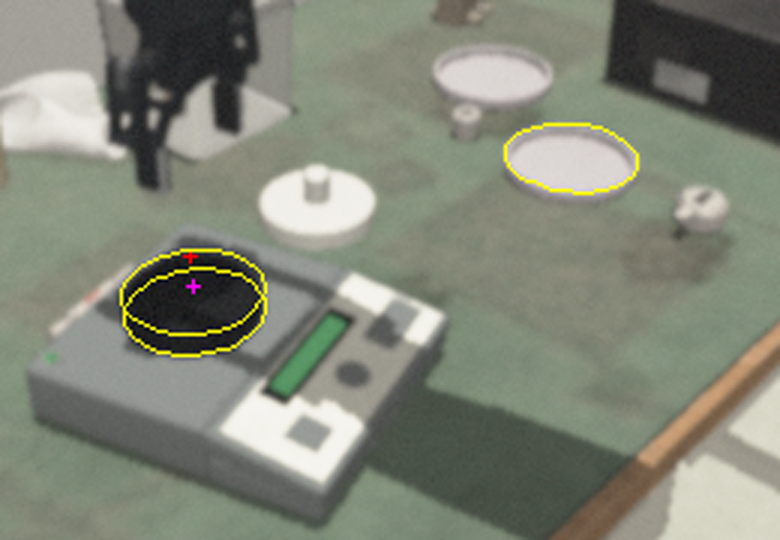

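The outline drawn from my estimate (cap centre 0.5815, 0.193) fits the cap at crop (193,300), and the dish outline at (572,160) fits too. I'll descend and grasp the knob.

```bash
python3 -m creep '[60,4,-2,20,0,0,0, 60,4,-2,40,0,0,0, 60,4,-2,60,0,0,0, 60,4,-2,75,0,0,0, 60,4,-2,75,0,0,0]'
python3 -m creep '[60,0,0,6,0,0,0, 60,0,0,12,0,0,0, 60,0,0,16,0,0,0, 60,0,0,16,0,0,0, 60,0,0,16,0,0,0]'
python3 - <<'E'
from h import *
print(togo((.5815,.193,.098)),get_state()["wrist_force"])
E
```

```text
time_s: 3.8
tool_pos: [0.5789, 0.1917, 0.165]
tool_rot: [0.99, 0.138, -0.004, 0.0]
wrist_force: [-0.6, -0.7, 0.1]
finger_gap: 0.702
time_s: 4.22
tool_pos: [0.5819, 0.193, 0.1533]
tool_rot: [0.99, 0.139, 0.0, -0.0]
wrist_force: [-0.7, -0.9, 0.4]
finger_gap: 0.703
[-0.4 -0.2  1.3] [-0.69007028 -0.86043331  0.43220762]
```

```bash
python3 -m creep '[0,0,0,1,0,0,0, 0,0,0,1,0,0,0, 0,0,0,1,0,0,0, 0,0,0,1,0,0,0, 0,0,0,1,0,0,0]'
python3 -m creep '[0,0,0,0,0,0,0, 0,0,0,0,0,0,0, 0,0,0,0,0,0,0, 0,0,0,0,0,0,0, 0,0,0,0,0,0,0]'
```

```text
time_s: 4.63
tool_pos: [0.5821, 0.1933, 0.1526]
tool_rot: [0.99, 0.139, 0.001, -0.0]
wrist_force: [0.2, 1.1, 2.4]
finger_gap: 0.259
time_s: 5.05
tool_pos: [0.5821, 0.1933, 0.1526]
tool_rot: [0.99, 0.139, 0.001, -0.0]
wrist_force: [-0.4, 2.7, 5.3]
finger_gap: 0.257
```

```bash
python3 -m creep '[0,0,0,-5,0,0,0, 0,0,0,-15,0,0,0, 0,0,0,-30,0,0,0, 0,0,0,-50,0,0,0, 0,0,0,-70,0,0,0]'
python3 -m creep '[0,0,0,-10,0,0,0, 0,0,0,-20,0,0,0, 0,0,0,-20,0,0,0, 0,0,0,-20,0,0,0, 0,0,0,-20,0,0,0]'
python3 - <<'E'
from h import *
print(togo((.5454,-.243,.19)))
f=grab_frame("scene");cv2.imwrite("pics/v4.png",cv2.resize(f[130:310,130:390],None,fx=3,fy=3,interpolation=cv2.INTER_CUBIC))
E
```

```text
time_s: 5.47
tool_pos: [0.5802, 0.1921, 0.2207]
tool_rot: [0.99, 0.139, -0.002, 0.001]
wrist_force: [0.4, 0.2, 0.4]
finger_gap: 0.26
time_s: 5.88
tool_pos: [0.5808, 0.1926, 0.2404]
tool_rot: [0.99, 0.139, -0.001, 0.0]
wrist_force: [0.0, 0.4, -1.6]
finger_gap: 0.258
[-153.7  409.1   -3.2]
```

View pics/v4.png

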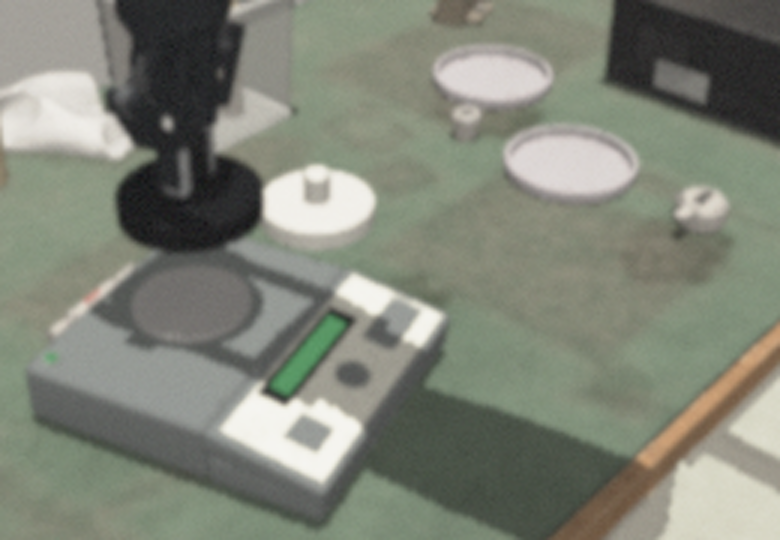

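The cap hangs level from the knob at crop (190,200) and the steel pan is bare. Carrying it to the dish now.

```bash
python3 -m creep '[0,-8,20,0,0,0,0, 0,-19,50,0,0,0,0, 0,-33,87,0,0,0,0, 0,-46,123,0,0,0,0, 0,-60,160,0,0,0,0]'
python3 -m creep '[0,-13,36,0,0,0,0, 0,-27,72,0,0,0,0, 0,-40,108,0,0,0,0, 0,-54,144,0,0,0,0, 0,-67,180,0,0,0,0]'
python3 -m creep '[0,-10,28,0,0,0,0, 0,-18,50,0,0,0,0, 0,-23,62,0,0,0,0, 0,-26,69,0,0,0,0, 0,-26,69,0,0,0,0]'
python3 -m creep '[0,0,0,20,0,0,0, 0,0,0,40,0,0,0, 0,0,0,60,0,0,0, 0,0,0,80,0,0,0, 0,0,0,80,0,0,0]'
python3 - <<'E'
from h import *
print(togo((.5454,-.243,.047)),get_state()["wrist_force"])
for c in("scene","top"):
    f=grab_frame(c)
    if c=="top": cv2.imwrite("pics/top5.png",f)
    else: cv2.imwrite("pics/v5.png",cv2.resize(f[130:230,260:390],None,fx=4,fy=4,interpolation=cv2.INTER_CUBIC))
E
```

```text
time_s: 6.35
tool_pos: [0.5669, 0.0215, 0.2405]
tool_rot: [0.99, 0.139, -0.001, -0.0]
wrist_force: [0.8, -0.2, -0.8]
finger_gap: 0.256
time_s: 6.77
tool_pos: [0.5518, -0.1704, 0.2405]
tool_rot: [0.99, 0.139, -0.001, -0.001]
wrist_force: [0.9, -0.1, -1.2]
finger_gap: 0.258
time_s: 7.18
tool_pos: [0.5466, -0.2431, 0.241]
tool_rot: [0.99, 0.138, -0.001, -0.0]
wrist_force: [-0.6, 0.4, -0.8]
finger_gap: 0.256
time_s: 7.6
tool_pos: [0.5442, -0.2387, 0.1567]
tool_rot: [0.99, 0.14, -0.004, -0.004]
wrist_force: [-1.1, 1.3, -0.9]
finger_gap: 0.256
[ 0.7  5.4 55.7] [-1.08047974  1.27298767 -0.92046154]
```

View pics/v5.png

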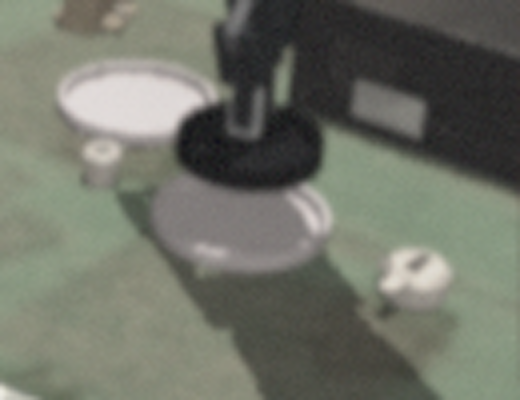

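Cap is about 50 mm above the dish, in line with it. I'll descend in two steps.

```bash
python3 -m creep '[0,0,0,15,0,0,0, 0,0,0,30,0,0,0, 0,0,0,38,0,0,0, 0,0,0,38,0,0,0, 0,0,0,38,0,0,0]'
python3 - <<'E'
from h import *
print(togo((.5454,-.243,.0476)),get_state()["wrist_force"])
for c in("scene","top"):
    a=grab_frame(c); cv2.imwrite(f"pics/{c}6.png",a)
g=cv2.cvtColor(a,cv2.COLOR_BGR2GRAY)
t=np.linspace(0,2*np.pi,60)
a=cv2.resize(a,None,fx=5,fy=5,interpolation=cv2.INTER_CUBIC)
for x,y,r,z,col in((.5454,-.243,.064,.014,(0,255,255)),(.5454,-.243,.052,.04,(0,0,255))): cv2.polylines(a,[(np.array([proj("top",(x+r*np.cos(k),y+r*np.sin(k),z)) for k in t])*5+2).round().astype(int)],True,col,1)
cv2.imwrite("pics/v6.png",a[850:1200,1450:1850])
E
```

```text
time_s: 8.12
tool_pos: [0.5475, -0.2422, 0.1246]
tool_rot: [0.99, 0.139, 0.0, 0.0]
wrist_force: [0.5, -0.0, 0.6]
finger_gap: 0.257
[-2.3  0.2 23. ] [ 0.48332107 -0.02964696  0.63543198]
```

View pics/v6.png

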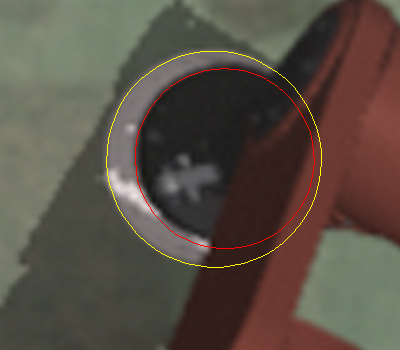

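Circle overlays agree: the cap matches the red circle and the dish matches the yellow one, within about 2 mm. Lowering.

```bash
python3 -m creep '[0,-2,0,5,0,0,0, 0,-2,0,10,0,0,0, 0,-2,0,15,0,0,0, 0,-2,0,19,0,0,0, 0,-2,0,19,0,0,0]'
python3 -m creep '[0,0,0,1,0,0,0, 0,0,0,2,0,0,0, 0,0,0,3,0,0,0, 0,0,0,4,0,0,0, 0,0,0,4,0,0,0]'
python3 - <<'E'
from h import *
print(togo((.5454,-.243,.0476)),get_state()["wrist_force"])
E
```

```text
time_s: 8.63
tool_pos: [0.5442, -0.2425, 0.1034]
tool_rot: [0.99, 0.139, -0.001, -0.001]
wrist_force: [0.2, -0.3, -0.9]
finger_gap: 0.253
time_s: 9.05
tool_pos: [0.5454, -0.2431, 0.1016]
tool_rot: [0.99, 0.139, 0.0, 0.0]
wrist_force: [-1.3, 0.7, 3.0]
finger_gap: 0.252
[ 0.1 -0.1  0. ] [-1.32565318  0.65090097  2.98446134]
```

```bash
python3 -m creep '[0,0,0,0.5,0,0,0, 40,0,0,0.5,0,0,0, 50,0,0,0.5,0,0,0, 50,0,0,0.5,0,0,0, 50,0,0,0.5,0,0,0]'
python3 -m creep '[50,0,0,-10,0,0,0, 50,0,0,-30,0,0,0, 50,0,0,-60,0,0,0, 50,0,0,-90,0,0,0, 50,0,0,-130,0,0,0]'
python3 -m creep '[0,15,-35,0,0,0,0, 0,30,-70,0,0,0,0, 0,40,-110,0,0,0,0, 0,40,-150,0,0,0,0, 0,40,-190,0,0,0,0]'
python3 - <<'E'
from h import *
th=np.radians(16)
print(get_state()["finger_gap"])
print("to key",togo((.475,.0933,.12),.073))
for c in("scene","top"):
    a=grab_frame(c); cv2.imwrite(f"pics/{c}7.png",a)
    print(c,[(round(d["score"],2),[round(v*(512,384)[i%2],1) for i,v in enumerate(d["rect"])]) for d in spot_in(c,"cap")])
t=np.linspace(0,2*np.pi,60)
ims=[]
for c,(l,tp) in(("scene",(280,130)),("top",(290,160))):
    a=cv2.imread(f"pics/{c}7.png");a=cv2.resize(a[tp:tp+90,l:l+95],None,fx=4,fy=4,interpolation=cv2.INTER_CUBIC)
    ims.append(a)
cv2.imwrite("pics/v7.png",np.hstack(ims))
a=cv2.imread("pics/top7.png");g=cv2.cvtColor(a,cv2.COLOR_BGR2GRAY);m=np.zeros_like(g);m[170:235,300:365]=(g<75)[170:235,300:365]
for c in cv2.findContours(m,cv2.RETR_EXTERNAL,cv2.CHAIN_APPROX_NONE)[0]:
    if cv2.contourArea(c)>300:
        e=cv2.fitEllipse(c);print(e,plane("top",e[0],.025))
E
```

```text
time_s: 9.47
tool_pos: [0.5451, -0.2429, 0.1002]
tool_rot: [0.99, 0.139, -0.0, -0.0]
wrist_force: [-0.1, 0.0, 0.1]
finger_gap: 0.588
time_s: 9.88
tool_pos: [0.5437, -0.2421, 0.2297]
tool_rot: [0.99, 0.139, -0.002, -0.002]
wrist_force: [-0.2, -0.4, -0.4]
finger_gap: 0.586
time_s: 10.3
tool_pos: [0.5313, -0.0477, 0.2314]
tool_rot: [0.99, 0.139, 0.001, 0.0]
wrist_force: [0.9, 0.8, -0.0]
finger_gap: 0.0
0.00045791625790432355
to key [ -15.5 -151.    38.3]
scene [(0.95, [216.2, 183.3, 255.5, 210.9]), (0.73, [305.2, 169.1, 339.0, 193.1])]
top [(0.85, [312.3, 186.6, 353.3, 217.7]), (0.62, [238.9, 145.0, 276.1, 178.1])]
((322.2292785644531, 206.69403076171875), (39.82280349731445, 60.212554931640625), 57.160614013671875) [ 0.52951236 -0.21046024  0.025     ]
```

View pics/v7.png

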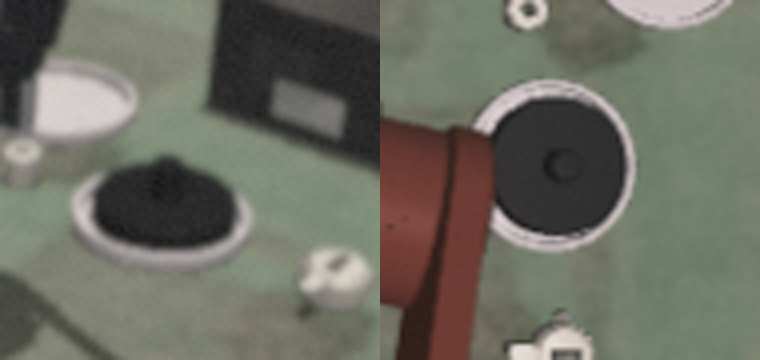

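The cap lies flat, knob up, in the dish: scene half at (165,200), top half at (560,165). Next I'll go above the bar key with the fingers shut and tilt 10° to match the panel.

```bash
python3 -m creep '[0,-6,-35,0,0,0,0, 0,-12,-70,4,0,0,0, 0,-20,-105,8,0,3,0, 0,-28,-135,15,0,8,0, 0,-34,-151,20,0,10,0]'
python3 -m creep '[0,0,0,0,0,0,0, 0,0,0,0,0,0,0, 0,0,0,0,0,0,0, 0,0,0,0,0,0,0, 0,0,0,0,0,0,0]'
python3 - <<'E'
from h import *
s=get_state();R=Ro.from_quat(s["tool_rot"]);print(R.as_matrix().round(3),s["wrist_force"])
n=np.array([-.167,-.048,.985]);k=np.array([.4751,.0933,.0455])
print("to 15mm above",togo(k+.015*n,.073),"to key",togo(k,.073))
a=grab_frame("scene");a=cv2.resize(a,None,fx=6,fy=6,interpolation=cv2.INTER_CUBIC)
x=np.array([.961*.985,.276*.985,.174]);y=np.array([-.276,.961,0])
for q,w in((k,.027),(k+.132*y,.013)):
    P=[q+sx*.013*x+sy*w*y for sx,sy in((1,1),(1,-1),(-1,-1),(-1,1))]
    cv2.polylines(a,[(np.array([proj("scene",p) for p in P])*6+2.5).round().astype(int)],True,(0,0,255),1)
tip=s["tool_pos"]+R.apply([0,0,.073]);cv2.drawMarker(a,tuple(int(v*6+2.5) for v in proj("scene",tip)),(0,255,255))
cv2.imwrite("pics/v8.png",a[1150:1750,1150:1850])
E
```

```text
time_s: 10.92
tool_pos: [0.4557, 0.0873, 0.21]
tool_rot: [0.986, 0.138, 0.087, -0.013]
wrist_force: [-0.3, 0.5, -0.9]
finger_gap: -0.002
time_s: 11.33
tool_pos: [0.4589, 0.0855, 0.2114]
tool_rot: [0.987, 0.137, 0.087, -0.012]
wrist_force: [-0.1, -0.4, 0.2]
finger_gap: -0.0
[[ 0.947  0.273  0.169]
 [ 0.269 -0.962  0.047]
 [ 0.175  0.001 -0.985]] [-0.08684461 -0.42921092  0.20885323]
to 15mm above [-11.6  -3.2  78.4] to key [-11.6  -3.2  93.4]
```

View pics/v8.png

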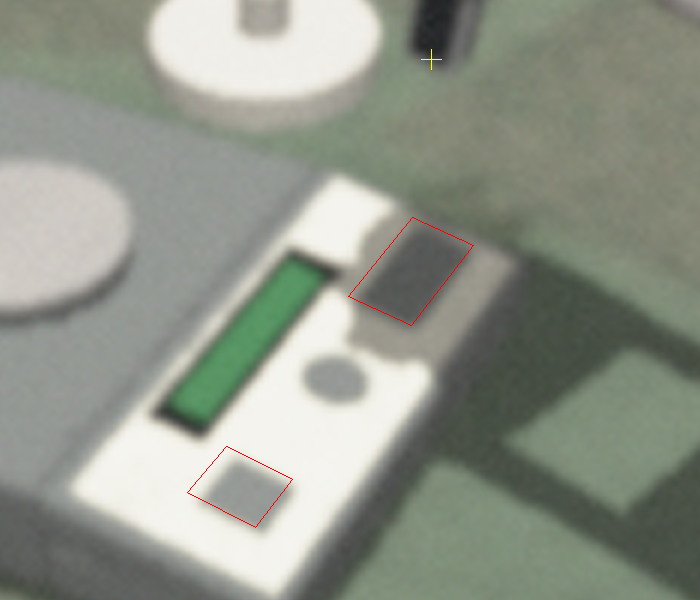

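The bar key overlay at (411,271) fits the key to about 1 mm. Approaching, then pressing in small steps.

```bash
python3 -m creep '[0,-6,-2,25,0,0,0, 0,-12,-3,50,0,0,0, 0,-12,-3,70,0,0,0, 0,-12,-3,86,0,0,0, 0,-12,-3,86,0,0,0]'
python3 -m creep '[0,0,0,1,0,0,0, 0,0,0,1,0,0,0, 0,0,0,1,0,0,0, 0,0,0,1,0,0,0, 0,0,0,1,0,0,0]'
python3 - <<'E'
from h import *
print(togo([.4751,.0933,.0455],.073),get_state()["wrist_force"])
E
```

```text
time_s: 11.8
tool_pos: [0.4575, 0.0898, 0.1204]
tool_rot: [0.987, 0.138, 0.083, -0.012]
wrist_force: [-0.9, 0.1, -0.4]
finger_gap: 0.001
time_s: 12.22
tool_pos: [0.4602, 0.0904, 0.1238]
tool_rot: [0.986, 0.138, 0.087, -0.012]
wrist_force: [-0.9, -0.0, 0.8]
finger_gap: 0.001
[1.1 1.2 6.7] [-0.91137516 -0.00312798  0.78615635]
```

```bash
python3 -m creep '[0,1,1,1,0,0,0, 0,1,1,2,0,0,0, 0,1,1,3,0,0,0, 0,1,1,4,0,0,0, 0,1,1,4,0,0,0]'
python3 -m creep '[0,0,0,0.5,0,0,0, 0,0,0,1,0,0,0, 0,0,0,1,0,0,0, 0,0,0,1,0,0,0]'
python3 -m creep '[0,0,0,0.5,0,0,0, 0,0,0,1,0,0,0, 0,0,0,1,0,0,0, 0,0,0,1,0,0,0]'
```

```text
time_s: 12.63
tool_pos: [0.4611, 0.0899, 0.1186]
tool_rot: [0.987, 0.138, 0.086, -0.012]
wrist_force: [-0.0, 0.4, 0.0]
finger_gap: -0.004
time_s: 12.97
tool_pos: [0.4614, 0.0899, 0.1179]
tool_rot: [0.987, 0.138, 0.086, -0.012]
wrist_force: [-0.4, -0.4, 0.9]
finger_gap: 0.0
time_s: 13.3
tool_pos: [0.4616, 0.09, 0.1171]
tool_rot: [0.987, 0.138, 0.086, -0.012]
wrist_force: [-3.1, -0.0, 3.6]
finger_gap: -0.002
```

```bash
python3 -m creep '[0,0,0,0.4,0,0,0, 0,0,0,0.8,0,0,0, 0,0,0,0.8,0,0,0]'
python3 -m creep '[0,0,0,0.4,0,0,0, 0,0,0,0.4,0,0,0]'
```

```text
time_s: 13.55
tool_pos: [0.4618, 0.09, 0.1165]
tool_rot: [0.987, 0.138, 0.086, -0.012]
wrist_force: [-3.9, -0.1, 7.5]
finger_gap: -0.0
time_s: 13.72
tool_pos: [0.4618, 0.09, 0.1162]
tool_rot: [0.987, 0.138, 0.086, -0.012]
wrist_force: [-5.1, -1.1, 8.7]
finger_gap: -0.002
```

```bash
python3 -m creep '[0,0,0,0.4,0,0,0, 0,0,0,0.4,0,0,0]'
python3 -m creep '[0,0,0,0.2,0,0,0, 0,0,0,0.2,0,0,0,0,0,0,0.2,0,0,0, 0,0,0,0.2,0,0,0]'
```

```text
time_s: 13.88
tool_pos: [0.4618, 0.09, 0.116]
tool_rot: [0.987, 0.139, 0.086, -0.012]
wrist_force: [-6.1, -1.4, 10.6]
finger_gap: 0.002
time_s: 14.22
tool_pos: [0.4619, 0.09, 0.116]
tool_rot: [0.987, 0.139, 0.086, -0.012]
wrist_force: [-6.3, -1.4, 11.6]
finger_gap: 0.003
```

It's firm: position stopped with about 12 N along the key's normal. I'll hold briefly, then back off along the normal.

```bash
python3 -m creep '[0,0,0,0,0,0,0, 0,0,0,0,0,0,0, 0,0,0,0,0,0,0, 0,0,0,0,0,0,0]'
python3 -m creep '[0,0,0,-3,0,0,0, 0,0,0,-12,0,0,0, 0,0,0,-35,0,0,0, 0,0,0,-70,0,0,0, 0,0,0,-100,0,0,0]'
python3 -m creep '[0,0,30,-20,0,0,0, 0,0,60,-20,0,0,0, 0,0,60,-20,0,0,0, 0,0,60,-20,0,0,0, 0,0,60,-20,0,0,0]'
python3 - <<'E'
from h import *
s=get_state();print(s["tool_pos"],s["wrist_force"],s["joint_vel"].round(3))
a=grab_frame("scene");b=grab_frame("top")
z=cv2.imread("pics/top0.png")
cv2.imwrite("pics/v9.png",np.hstack([cv2.resize(a[120:310,130:390],(400,292)),cv2.resize(b[110:290,120:400],(400,292))]))
for c in("scene","top"):
  for n in("tally","collet","plug_gauge","cap"): print(c,n,[(round(d["score"],2),[round(v*(512,384)[i%2]) for i,v in enumerate(d["rect"])]) for d in spot_in(c,n)])
E
```

```text
time_s: 14.55
tool_pos: [0.4619, 0.09, 0.116]
tool_rot: [0.987, 0.139, 0.086, -0.012]
wrist_force: [-5.7, -0.9, 12.1]
finger_gap: 0.002
time_s: 14.97
tool_pos: [0.4446, 0.0852, 0.2145]
tool_rot: [0.987, 0.138, 0.086, -0.012]
wrist_force: [0.3, 1.5, -0.1]
finger_gap: -0.001
time_s: 15.38
tool_pos: [0.4579, 0.0267, 0.2328]
tool_rot: [0.987, 0.138, 0.086, -0.012]
wrist_force: [-0.2, 0.2, 0.4]
finger_gap: -0.0
[0.45789322 0.02670593 0.23283084] [-0.21693914  0.1813447   0.41220386] [ 0.02   0.011  0.012  0.     0.002 -0.001]
scene tally [(0.47, [354, 191, 369, 208]), (0.17, [141, 208, 279, 303])]
scene collet []
scene plug_gauge []
scene cap [(0.95, [215, 188, 255, 211]), (0.65, [304, 168, 339, 192])]
top tally [(0.74, [323, 237, 342, 257])]
top collet [(0.57, [323, 154, 332, 172])]
top plug_gauge [(0.5, [164, 145, 201, 153])]
top cap [(0.79, [238, 143, 275, 178])]
```

View pics/v9.png

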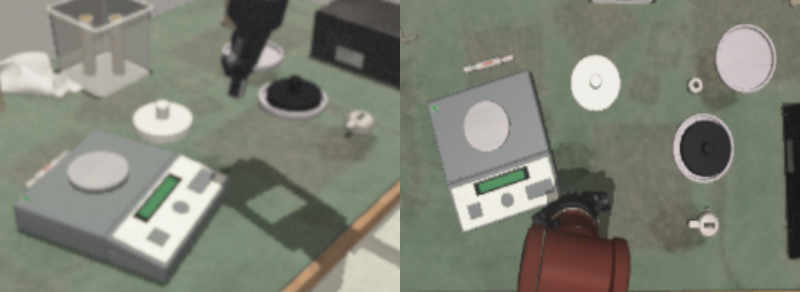

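The cap lies in the left dish (top half at (706,148)), the pan is bare, the bystanders are in place, and the gripper is clear of everything.

```bash
python3 -c "from bench import *; print(close_job())"
```

```text
the job is handed in; nothing more can be done
None
```

I moved the dust cap from the weighing pan to the left-hand dish, then pressed the bar key, and handed the job in at about 16 s of the 54 s.

- **Cap:** I lifted it by the knob and set it down knob up. The last pictures show it flat inside the dish nearest the robot's left, with the pan bare.
- **Bar key:** I pressed it with shut fingers, tilted 10° to match the panel, until it stopped moving at about 12 to 13 N. It stayed above about 9 N for roughly 0.8 s. There was a sideways force of about 6 N while pressing, and the force never came near 25 N.
- **Left alone:** I touched neither of the other two keys. In the last picture the plug gauge, collet and tally counter stand where they were, and the gripper is clear of everything with the wrist force near zero.
- **Checks that missed or could not be made:** In the last look, the network missed the collet and plug gauge in the scene view and the black cap in the top view. The other camera found each of them, and all three show in the picture. The scale gives no sign that the key registered, so that rests on the force and hold time alone.

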